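Lock the spray tank's cap and test the trigger

TASK

Put the cap on the spray tank's leaning filler neck and twist it clockwise by its handle until its ramps have pulled it fully tight and it will turn no further, then let go of it. With the tank sealed, give the spray gun's trigger a full squeeze and release it. Leave the hammer, jar and bottle where they stand.

Things in the scene. Friction and masses are not known exactly. Their poses are not given: they have to be found in the camera images.
- cap_handle (a point): Middle of the bar handle of the loose black plastic cap (0.2 kg), which stands upright on the counter, handle on top. z is the cap's axis, x runs along the bar: 90 mm long, 14 mm thick (y), 40 mm tall (20 mm either way of this point). Under the bar is a disc 106 mm across, 10 mm thick, underside 30 mm below this point; then a 62 mm round plug whose nose ends 60 mm below this point.
- cap_pins (a point): On the cap's axis, 46 mm below cap_handle, same axes: centre of its two bayonet pins. They are steel, 8 mm thick, and stick out of the plug along +x and -x, straight under the ends of the bar, to 41 mm from the axis.
- neck_rim (a point): Centre of the rim of the 104 mm wide filler neck on the fixed white tank. z: out along its axis, which leans 30 degrees from vertical towards the robot side; y level. Set flush in it is an aluminium collar: bore 66 mm, flange 6 mm thick, two opposite notches 20 degrees wide for the pins, near +y and -y but turned up to 22 degrees either way: this pose does not tell it, look or feel for it.
- neck_seal (a point): On the neck's axis 5 mm above the rim, same axes: top of the sprung rubber seal round the rim (2.8 N/mm). With its pins lying on the collar the cap's handle centre is 50 mm above the rim along the axis; dropped through the notches with the disc just meeting the seal, 35 mm, and the pins are free to turn under the ramps.
- neck_tight (a point): On the neck's axis 32 mm above the rim, same axes: where the handle's centre is when the cap is tight. From the notches it turns clockwise (looking down on the cap): ramps begin 12 degrees on, have drawn it down 3 mm by 48 degrees (seal then pushes back 8 N), a stop ends the turn at 54 degrees. The other way is blocked. Friction keeps the cap where it is let go on the ramps.
- squeeze (a point): 75 mm above the counter, midway between the back of the grip and the front of the trigger of a spray gun fixed on its side on a timber cradle. Both run level along y. x is the squeezing line: grip back 29 mm to -x (grip 30 mm thick), trigger front 29 mm to +x (12 mm thick), 16 mm gap between. Grip 34 mm, trigger 22 mm tall, centred here. Barrel: from 63 mm off to +y, top 22 mm above.
- trigger (a joint): Angle of the sprung trigger in rad: 0 released, 0.30 fully squeezed to the grip; hinged near the barrel. About 9 N at the squeeze point closes it; it springs back by itself.
- hammer: Steel hammer lying on the counter between robot and tank; leave it alone.
- jar: Glass jar, 76 mm across, 110 mm tall, origin at its underside; leave it alone.
- spray_bottle: Capped green bottle, 72 mm across, 170 mm tall, origin at its underside; leave it alone.
Mind the look-alikes: they are no part of the job. Of the things like the part that bears cap_handle, leave any that is orange, pink or purple; of the rest the smaller one is meant.

How it is judged:
By the outcome, as a careful person would: the job done as asked, in the order asked, and still so for the second after the job is handed in, with the robot touching nothing.
It also fails if it takes over 67 s, if anything falls off the work surface, if the arm or the gripper's body presses on something with over 40 N, if the wrist force passes 120 N, or if a joint passes its speed limit or range.

ROBOT

A 6-joint arm with a two-finger parallel gripper is mounted at the origin on the work surface. World frame = base frame: x ahead of the robot, y to its left, z up, the work surface at z = 0. Lengths are in m, angles in rad, forces in N, time in s.
With the tool pointing down it reaches from about 0.375 to 0.9 m from the base axis. Payload 3.1 kg.
Tool frame: the origin (TCP) lies midway between the tips of the shut fingers; the grasp point (between the pads) lies 19 mm behind it; z points along the fingers, y is the direction in which the jaws open and shut (so a half turn about z gives the same grasp; the last joint's range is limited). The gripper opens to 87 mm and grips with 3 to 60 N. Pads are 19 mm wide; open, the fingers measure 117 mm over their backs; the gripper's body (75 mm by 190 mm) begins 51 mm behind the grasp point.
Start: joints at [0.989, 0.527, 1.433, -0, 1.181, -0.178], TCP at [0.246, 0.575, 0.197] pointing down, gripper open.
Joint ranges: [-3.08, 3.08], [-0.75, 2.2], [0.22, 2.44], [-1.43, 4.57], [0, 2.65], [-2.85, 2.85]. Speed limits (rad/s): [2.79, 2.79, 3.14, 3.14, 3.14, 3.14].

INTERFACE

Orientations are given as a unit quaternion [x, y, z, w].
In Python, from workcell import manip gives the robot as it stands. The module is installed in compiled form; this text tells all that it offers.
- The arm moves only by the tool carry_out, never from a script. Its argument "moves" is a list of rows, each a list of 6 numbers: the shift along the tool's x, y, z in mm, then the turn, a rotation vector about the tool's x, y, z in degrees. A call has 1 to 20 rows; each row is the pose to reach, as a shift and turn from the pose commanded when the call began, along the tool's axes at that moment; what a row does not reach only later rows make up. A row lasts 1/8 s, in which the tool goes at most 62.5 mm and 10.7 degrees, less where a joint would pass 70% of its speed; a pose out of reach is approached as far as the arm can. A call with a gripper value outside its range is refused whole. "hand" is the finger opening in mm, from 0 to 87, set as the call begins (left out, the last holds). The fingers move at their own pace and stop on an object; the grip force is fixed at half the most. Time passes only in rows, so rows that repeat a pose let the fingers close. It gives the time, the measured TCP pose, the force and the opening at its end, in the units of the state.
- manip.get_obs(): the state, without advancing time (a new reading comes with each control period).
- manip.capture(name): name is "scene" or "top" or "wrist"; returns a dict with "color" (384x512x3 uint8, red, green, blue), "range_z" (384x512 float32, m along the optical axis (not along the pixel's ray), 0 where there is no reading), "vertical_fov" (degrees; the focal length in pixels is half the picture's height over the tangent of half this angle, whatever the lens; pixels are square), "cx", "cy" (the principal point, pixels), "k1" (the pictures are not rectified: a ray, as slopes to the right and down, at radius r is drawn at 1 + k1 r^2 times it, then the intrinsics apply), "origin" and "rotation" of the camera in the world. Camera axes: x right, y up, looking along -z (the intrinsics and any distortion apply to the point x, -y, -z); pixel columns grow to the right and rows downward; lengths in m; the calibration is good to about 2 mm. A picture is of the moment at which its call begins.
- manip.job_done(): hands the job in, once; it reports no verdict.
The state is a dict: "clock": time; "q": joint angles; "joint_velocities": joint speeds; "tau": joint torques, N m; "tool_pos": TCP position; "orientation": TCP orientation; "force": force on the tool from outside, world axes, zero at the start; "ft_torque": the same for the moment, N m; "width": finger opening in m.
Only numpy, scipy, OpenCV 4.12 (cv2) and the standard library are available. Lean on these libraries where they do the work, as an engineer would, in place of code of your own. Each camera call takes 0.05 s, during which the arm holds its last target.

## Working session

There is one attempt and no reset: what is moved stays moved. The work goes in short steps, Python scripts to look and compute and a tool call to move; the robot and the scene stay as the last step left them, time stands still between calls to the robot, and variables do not carry over. Pictures are saved under pics/ and viewed, and the job is handed in when it is done.

Besides the shell and the picture viewer there is one more tool, called after "Call:" by a JSON object that holds its "fn" and its "kwargs", one argument or row to a line. carry_out: Moves the arm, as the interface text tells. Its arguments: {"type":"object","properties":{"moves":{"type":"array"},"hand":{"type":"number"}},"required":["moves"]}

```bash
mkdir -p pics; cat > h.py <<'E'
import numpy as np, cv2, pickle
from workcell import manip
from scipy.spatial.transform import Rotation as R
def cap(n,f=None):
    d=manip.capture(n); d=dict(d); pickle.dump(d,open(f'pics/{f or n}.pkl','wb')); cv2.imwrite(f'pics/{f or n}.png',d['color'][:,:,::-1]); return d
def load(f): return pickle.load(open(f'pics/{f}.pkl','rb'))
def rays(d,uv):
    uv=np.atleast_2d(np.asarray(uv,float)); f=192/np.tan(np.radians(d['vertical_fov'])/2)
    p=(uv-[d['cx'],d['cy']])/f; s=p.copy()
    for _ in range(30): s=p/(1+d['k1']*(s**2).sum(1,keepdims=True))
    v=np.c_[s[:,0],-s[:,1],-np.ones(len(s))]
    return v@np.asarray(d['rotation']).T   # depth-1 scaled
def onplane(d,uv,z):
    r=rays(d,uv); o=np.asarray(d['origin']); return o+r*((z-o[2])/r[:,2])[:,None]
def pts(d,uv):
    uv=np.atleast_2d(uv).astype(int); r=rays(d,uv); return np.asarray(d['origin'])+r*d['range_z'][uv[:,1],uv[:,0]][:,None]
def cloud(d):
    g=np.stack(np.meshgrid(np.arange(512),np.arange(384)),-1).reshape(-1,2)
    P=pts(d,g).reshape(384,512,3); P[d['range_z']==0]=np.nan; return P
def proj(d,P):
    f=192/np.tan(np.radians(d['vertical_fov'])/2)
    c=(np.atleast_2d(P)-d['origin'])@np.asarray(d['rotation']); s=np.c_[c[:,0],-c[:,1]]/(-c[:,2:3])
    return s*(1+d['k1']*(s**2).sum(1,keepdims=True))*f+[d['cx'],d['cy']]
E
python3 - <<'E'
from h import *
for n in('scene','top','wrist'):
    d=cap(n); print(n,d['origin'],d['vertical_fov'],d['k1'],d['cx'],d['cy'],np.round(d['rotation'],3).tolist())
print(manip.get_obs())
E
```

```text
scene [ 1.16290391 -0.66080816  0.92344506] 54.777335087355375 -0.08734805734787758 255.46800944168015 190.54663380963146 [0.38, 0.169, 0.355, 0.837]
top [ 0.33073768 -0.07358852  1.36463761] 49.58223379263981 -0.005360916526650787 258.5138336397531 194.1618047923073 [0.07, -0.055, -0.697, 0.711]
wrist [0.17201    0.60573675 0.38413448] 66.5337361767374 -0.026501045026333908 258.21536886379016 191.97372123252342 [-0.123, -0.08, 0.545, 0.826]
{'clock': 0.15, 'q': array([ 9.88471173e-01,  5.28264840e-01,  1.43358891e+00,  3.53541533e-06,
        1.18139158e+00, -1.78507820e-01]), 'joint_velocities': array([ 6.44738422e-05, -2.82562189e-03, -4.03530219e-03,  6.82576628e-04,
        7.82423854e-04,  2.69488127e-04]), 'tau': array([ 6.04867382e-04, -4.40427375e+01, -1.76841331e+01,  6.33499213e-02,
        5.52577456e-02, -8.16117017e-05]), 'tool_pos': array([0.24522822, 0.57423826, 0.19589502]), 'orientation': array([ 2.00540179e-01,  9.79685130e-01, -7.66655627e-04, -3.08342997e-04]), 'force': array([ 0.57368172,  1.27345491, -0.56918936]), 'ft_torque': array([ 0.04412025, -0.01258628,  0.04617321]), 'width': 0.08745918614963975}
```

```bash
sed -i "s/def cap(n,f=None):/def cap(n,f=None):\n  return _cap(n,f)\ndef _cap(n,f):/; s/d=dict(d);/d=dict(d); d['rotation']=R.from_quat(d['rotation']).as_matrix();/" h.py
python3 - <<'E'
from h import *
for n in('scene','top','wrist'):
    d=load(n); d['rotation']=R.from_quat(d['rotation']).as_matrix(); pickle.dump(d,open(f'pics/{n}.pkl','wb'))
    P=cloud(d); print(n,np.round(d['rotation'][:,2],2),P[200,250],P[300,250],P[300,400])
    cv2.imwrite(f'pics/{n}_b.png',cv2.resize(d['color'][:,:,::-1],(800,600),interpolation=cv2.INTER_CUBIC))
E
```

```text
scene [ 0.55 -0.52  0.65] [ 0.42916204 -0.00434917  0.02676753] [ 0.74062162 -0.29438732  0.0482289 ] [ 0.90338759  0.60135374 -0.76100972]
top [-0.18 -0.02  0.98] [ 0.5534233  -0.01368137  0.00139073] [ 0.23029251 -0.02190095  0.0006992 ] [ 0.2412004  -0.49774108  0.00055553]
wrist [-0.27  0.12  0.96] [2.85111025e-01 5.44024057e-01 5.37957428e-04] [4.34809548e-01 4.78321477e-01 4.32403319e-04] [0.24961999 0.62474619 0.30043675]
```

View pics/scene.png

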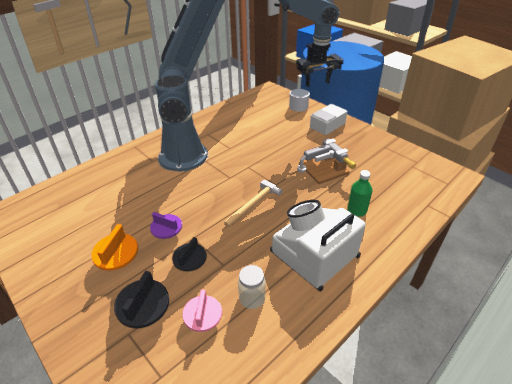

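View pics/top.png

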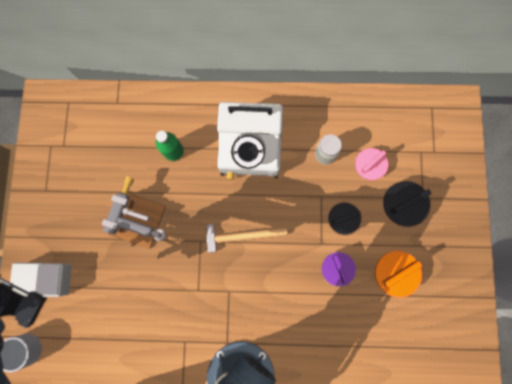

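View pics/wrist.png

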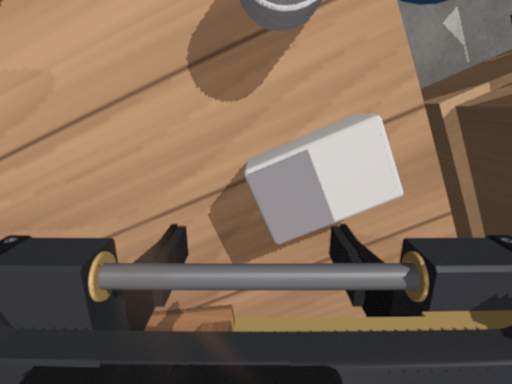

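```bash
python3 - <<'E'
from h import *
s=load('scene');t=load('top')
Ps,Pt=cloud(s),cloud(t)
def crop(d,x0,x1,y0,y1,n):
    c=d['color'][y0:y1,x0:x1,::-1]; k=int(min(800/c.shape[1],600/c.shape[0])); cv2.imwrite(f'pics/{n}.png',cv2.resize(c,None,fx=k,fy=k,interpolation=cv2.INTER_CUBIC)); 
crop(s,165,215,230,280,'c_cap'); crop(t,215,285,95,185,'c_tank'); crop(s,265,375,165,290,'c_tank2'); crop(t,90,180,170,250,'c_gun'); crop(s,290,370,130,190,'c_gun2')
# black cap in top view
for nm,(x0,x1,y0,y1) in dict(small=(322,368,198,240),big=(378,436,176,232)).items():
    m=np.zeros((384,512),np.uint8); c=t['color'].astype(int)
    m[y0:y1,x0:x1]=(c[y0:y1,x0:x1].max(2)<60)
    P=Pt[m>0]; print(nm,m.sum(),np.nanmean(P,0),np.nanmin(P,0),np.nanmax(P,0))
for nm,(x0,x1,y0,y1) in dict(small=(165,215,230,280),big=(105,180,265,330)).items():
    m=np.zeros((384,512),np.uint8); c=s['color'].astype(int)
    m[y0:y1,x0:x1]=(c[y0:y1,x0:x1].max(2)<60)
    P=Ps[m>0]; z=P[:,2]; print(nm,m.sum(),np.histogram(z,bins=np.arange(-.005,.1,.005)))
    d=P[(z>.034)&(z<.045)]; h=P[z>.066]; print('disc',d.min(0),d.max(0),'h',h.mean(0),h.min(0),h.max(0),len(h))
E
```

```text
small 736 [ 0.49426872 -0.31672366  0.04832511] [ 0.44948012 -0.36744782  0.03246207] [ 0.54306845 -0.26899149  0.08845626]
big 1590 [ 0.54122218 -0.5088607   0.0663335 ] [ 0.47387222 -0.5851322   0.04785748] [ 0.61204195 -0.43921265  0.11965395]
small 755 (array([  0,   2,   0,   0,   0,   0,   0,   8, 258, 229,  23,  23,  24,
        22,  27,  21,  70,  47,   0,   0]), array([-0.005,  0.   ,  0.005,  0.01 ,  0.015,  0.02 ,  0.025,  0.03 ,
        0.035,  0.04 ,  0.045,  0.05 ,  0.055,  0.06 ,  0.065,  0.07 ,
        0.075,  0.08 ,  0.085,  0.09 ,  0.095]))
disc [ 0.44387405 -0.37080975  0.03405083] [ 0.54671173 -0.26755165  0.04484379] h [ 0.49739961 -0.32363565  0.07672069] [ 0.47678011 -0.36271297  0.06600769] [ 0.51526935 -0.27963763  0.08398036] 162
big 1956 (array([  0,   2,   0,   0,   0,   0,   0,   1,   6,  10,  25, 260, 926,
        65,  41,  39,  50,  45,  40,  46]), array([-0.005,  0.   ,  0.005,  0.01 ,  0.015,  0.02 ,  0.025,  0.03 ,
        0.035,  0.04 ,  0.045,  0.05 ,  0.055,  0.06 ,  0.065,  0.07 ,
        0.075,  0.08 ,  0.085,  0.09 ,  0.095]))
disc [ 0.49247546 -0.55275839  0.03580341] [ 0.60179005 -0.36226031  0.04490641] h [ 0.55151793 -0.51711902  0.0976152 ] [ 0.51164504 -0.57120119  0.06608538] [ 0.5825829  -0.45683441  0.1174116 ] 651
```

View pics/c_cap.png

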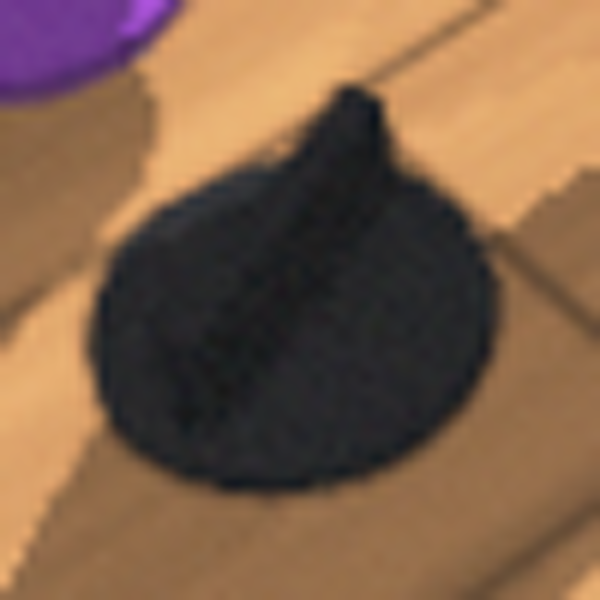

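View pics/c_tank.png

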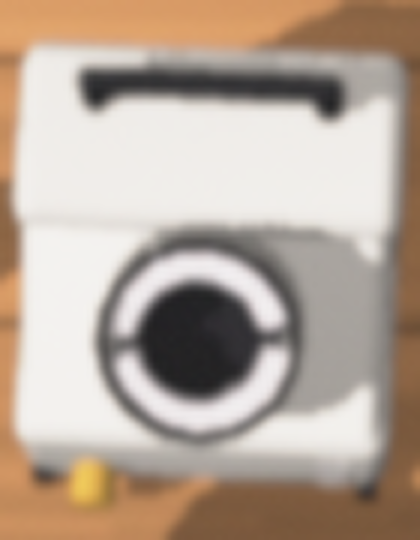

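View pics/c_tank2.png

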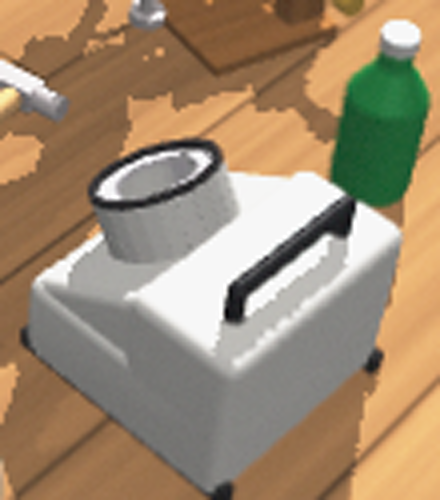

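View pics/c_gun.png

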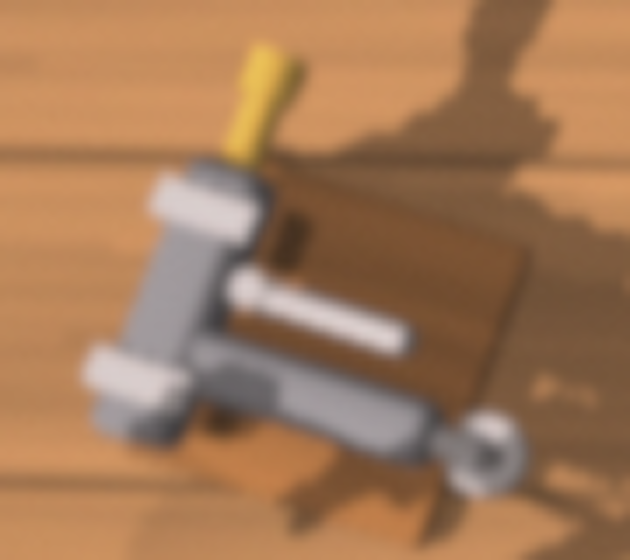

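View pics/c_gun2.png

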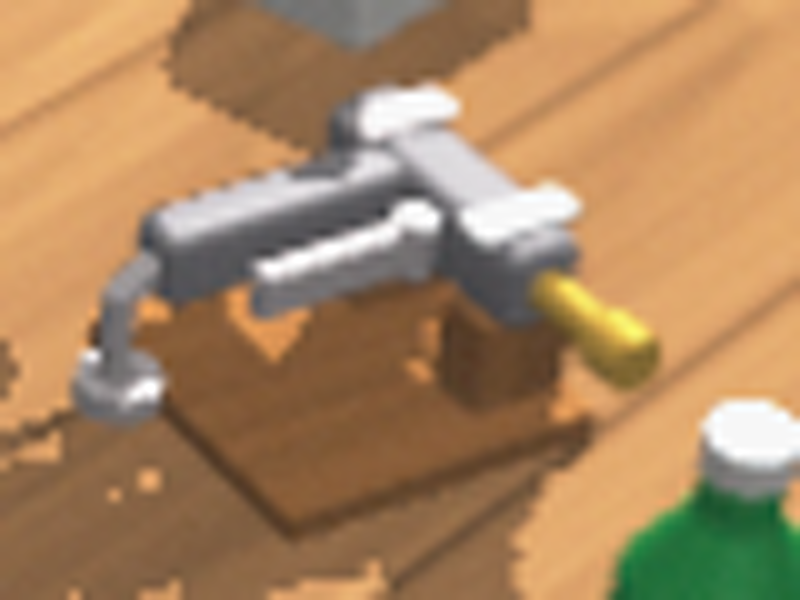

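```bash
python3 - <<'E'
from h import *
s=load('scene');t=load('top')
Ps,Pt=cloud(s),cloud(t)
c=s['color'].astype(int); m=np.zeros((384,512),bool); m[230:280,165:215]=c[230:280,165:215].max(2)<60
P=Ps[m]; h=P[P[:,2]>.076][:,:2]; mu=h.mean(0); w,v=np.linalg.eigh(np.cov(h.T)); print('bar top',mu,len(h),v[:,1],np.degrees(np.arctan2(v[1,1],v[0,1])),np.sqrt(w)*np.sqrt(12))
h=P[P[:,2]>.05][:,:2]; w,v=np.linalg.eigh(np.cov(h.T)); print(h.mean(0),np.degrees(np.arctan2(v[1,1],v[0,1])))
m=np.zeros((384,512),bool); c=t['color'].astype(int); m[198:240,322:368]=c[198:240,322:368].max(2)<60
P=Pt[m]; h=P[P[:,2]>.07][:,:2]; w,v=np.linalg.eigh(np.cov(h.T)); print('top bar',h.mean(0),len(h),np.degrees(np.arctan2(v[1,1],v[0,1])),np.sqrt(w*12))
# rim: dark seal ring in top
for nm,d,PP,(x0,x1,y0,y1) in (('top',t,Pt,(228,270,132,170)),('scene',s,Ps,(285,325,198,222))):
    c=d['color'].astype(int)
    Q=PP[y0:y1,x0:x1].reshape(-1,3); br=c[y0:y1,x0:x1].max(2).reshape(-1)
    z=Q[:,2]; print(nm,np.histogram(z[~np.isnan(z)],bins=np.arange(0,.32,.02)))
    # ransac plane with normal near (-.5,0,.866)
    best=None; rng=np.random.default_rng(0); Q=Q[z>.17]
    for _ in range(3000):
        a=Q[rng.choice(len(Q),3,False)]; n=np.cross(a[1]-a[0],a[2]-a[0]); l=np.linalg.norm(n)
        if l<1e-5: continue
        n/=l; n*=np.sign(n[2])
        if abs(n[2]-.866)>.06: continue
        k=(abs((Q-a[0])@n)<.002).sum()
        if best is None or k>best[0]: best=(k,n,a[0])
    k,n,a=best; I=Q[abs((Q-a)@n)<.003]; print(k,n,len(Q),I.mean(0),I.min(0),I.max(0))
    uu,ss,vv=np.linalg.svd(I-I.mean(0)); print(vv[2],np.degrees(np.arccos(abs(vv[2,2]))))
E
```

```text
bar top [ 0.49554146 -0.32247822] 108 [-0.34890615  0.93715767] 110.42042476083809 [0.01356984 0.08720736]
[ 0.49857542 -0.32383736] 110.1700462330628
top bar [ 0.49221382 -0.31562137] 129 111.11870888594127 [0.01394925 0.08729477]
top (array([  0,   0,   0,  24, 222, 356, 402, 296, 240,  49,   0,   0,   0,
         0,   0]), array([0.  , 0.02, 0.04, 0.06, 0.08, 0.1 , 0.12, 0.14, 0.16, 0.18, 0.2 ,
       0.22, 0.24, 0.26, 0.28, 0.3 ]))
77 [-0.53080294  0.00848423  0.84745281] 180 [ 0.70726886 -0.01031085  0.17641926] [ 0.6923529  -0.05258264  0.17023611] [0.71959166 0.03098796 0.18513448]
[ 0.52195824 -0.00805801 -0.85293298] 31.467876034025053
scene (array([173,   0,   0,   0,   0,  52, 148, 229, 236,  35,   0,   0,   0,
         0,   0]), array([0.  , 0.02, 0.04, 0.06, 0.08, 0.1 , 0.12, 0.14, 0.16, 0.18, 0.2 ,
       0.22, 0.24, 0.26, 0.28, 0.3 ]))
58 [-0.45933696 -0.00423476  0.888252  ] 138 [ 0.70876622 -0.01802008  0.17868529] [ 0.6930466  -0.05642919  0.17014907] [0.7207707  0.03430557 0.1863324 ]
[ 0.4483167   0.00384284 -0.89386653] 26.63679216118547
```

```bash
cat >> h.py <<'E'
def pose(): 
    o=manip.get_obs(); return np.array(o['tool_pos']),R.from_quat(o['orientation']),o
def toolR(z,x):
    z=np.array(z,float);z/=np.linalg.norm(z);x=np.array(x,float);x-=z*(x@z);x/=np.linalg.norm(x);return R.from_matrix(np.c_[x,np.cross(z,x),z])
def delta(p0,R0,p,Rt):
    return np.round(np.r_[R0.inv().apply(np.array(p)-p0)*1000, np.degrees((R0.inv()*Rt).as_rotvec())],1)
E
python3 - <<'E'
from h import *
s=load('scene');t=load('top')
from scipy.optimize import least_squares
for nm,d,(x0,x1,y0,y1) in (('top',t,(226,270,130,172)),('scene',s,(284,326,196,224))):
    PP=cloud(d)[y0:y1,x0:x1]; Q=PP.reshape(-1,3); c=d['color'][y0:y1,x0:x1].reshape(-1,3).astype(int)
    n=np.array([-.5,0,.866]); h=Q@n
    print(nm,np.histogram(h[(Q[:,2]>.1)],bins=np.arange(-.32,-.14,.005)))
    c0=cv2.resize(d['color'][y0:y1,x0:x1,::-1],None,fx=14,fy=14,interpolation=cv2.INTER_CUBIC); cv2.imwrite(f'pics/rim_{nm}.png',c0)
E
```

```text
top (array([  0,   0,   0,   0,   0,   0,   0,   0,   0,   0,   0,   0,   1,
       108, 497, 217,  20,  19,  11,  17,  11,  14,  95, 269, 178,  25,
         0,   0,   0,   0,   0,   0,   0,   0,   0]), array([-0.32 , -0.315, -0.31 , -0.305, -0.3  , -0.295, -0.29 , -0.285,
       -0.28 , -0.275, -0.27 , -0.265, -0.26 , -0.255, -0.25 , -0.245,
       -0.24 , -0.235, -0.23 , -0.225, -0.22 , -0.215, -0.21 , -0.205,
       -0.2  , -0.195, -0.19 , -0.185, -0.18 , -0.175, -0.17 , -0.165,
       -0.16 , -0.155, -0.15 , -0.145]))
scene (array([  0,   0,   0,   0,   0,   0,   0,   0,   0,   0,   0,   0,   0,
         6,  22,  27,  22,  35,  59,  80,  87,  62,  95, 177, 113,   0,
         0,   0,   0,   0,   0,   0,   0,   0,   0]), array([-0.32 , -0.315, -0.31 , -0.305, -0.3  , -0.295, -0.29 , -0.285,
       -0.28 , -0.275, -0.27 , -0.265, -0.26 , -0.255, -0.25 , -0.245,
       -0.24 , -0.235, -0.23 , -0.225, -0.22 , -0.215, -0.21 , -0.205,
       -0.2  , -0.195, -0.19 , -0.185, -0.18 , -0.175, -0.17 , -0.165,
       -0.16 , -0.155, -0.15 , -0.145]))
```

```bash
python3 - <<'E'
from h import *
s=load('scene');t=load('top')
for nm,d,(x0,x1,y0,y1) in (('top',t,(226,270,130,172)),('scene',s,(284,326,196,224))):
    PP=cloud(d)[y0:y1,x0:x1]; Q=PP.reshape(-1,3); c=d['color'][y0:y1,x0:x1].reshape(-1,3).astype(int).max(1)
    n=np.array([-.5,0,.866]); h=Q@n
    I=(Q[:,2]>.1)&(h>-.212)&(h<-.19); Q=Q[I]; c=c[I]
    uu,ss,vv=np.linalg.svd(Q-Q.mean(0)); nn=vv[2]*np.sign(vv[2,2]); print(nm,len(Q),nn,np.degrees(np.arccos(nn[2])), 'h dark',np.median(Q[c<90]@n),'h bright',np.median(Q[c>170]@n))
    ey=np.array([0,1,0]); ex=np.cross(ey,n); uv=np.c_[Q@ex,Q@ey]
    D=uv[c<90]; hull=cv2.convexHull(uv.astype(np.float32))[:,0]
    (cx,cy),r=cv2.minEnclosingCircle(uv.astype(np.float32)); ctr=cx*ex+cy*ey+np.median(Q[c>170]@n)*n
    print('ctr',ctr,r, (uv.max(0)+uv.min(0))/2,uv.max(0)-uv.min(0))
p,R0,o=pose(); 
n=np.array([-.5,0,.866]); rim=np.array([0.665,-.01,.155])
print(p,delta(p,R0,p+[0.1,0,0.15],R0))
E
```

```text
top 576 [-0.49666421  0.01636295  0.86778852] 29.797340708163517 h dark -0.19874556370012636 h bright -0.20302306930401437
ctr [ 0.67564604 -0.00862534  0.15566846] 0.05281806364655495 [ 0.663266   -0.00781734] [0.10479101 0.10257039]
scene 406 [-0.48404545  0.00092852  0.87504236] 28.95001019605997 h dark -0.1993801403344226 h bright -0.2033923308080191
ctr [ 0.67506595 -0.01044752  0.15490715] 0.05405796691775322 [ 0.66343899 -0.01137006] [0.10459847 0.101979  ]
[0.24522822 0.57423826 0.19589502] [ -91.9   39.  -150.1    0.     0.     0. ]
```

```bash
python3 - <<'E'
from h import *
p,R0,o=pose(); n=np.array([-.5,0,.866]); rim=np.array([0.6755,-.0095,.155])
Rt=toolR(-n,[0,1,0])
print(delta(p,R0,[0.42,.35,.32],R0), delta(p,R0,[0.5,.15,.33],Rt),delta(p,R0,rim+n*.1,Rt))
E
```

```text
[-248.8 -137.7 -124.     0.     0.     0. ] [-400.9 -290.2 -133.8  -26.6  -17.4   65.3] [-579.  -387.4  -45.2  -26.6  -17.4   65.3]
```

Call:
{"fn": "carry_out", "kwargs": {
  "moves": [
    [-60,-35,-60,0,0,0],
    [-120,-70,-120,0,0,0],
    [-180,-105,-125,-5,-3,12],
    [-250,-138,-125,-10,-6,24],
    [-300,-190,-125,-14,-9,34],
    [-350,-240,-130,-18,-12,44],
    [-400,-290,-130,-22,-15,55],
    [-445,-315,-110,-26.6,-17.4,65.3],
    [-490,-340,-90,-26.6,-17.4,65.3],
    [-535,-365,-65,-26.6,-17.4,65.3],
    [-579,-387,-45,-26.6,-17.4,65.3],
    [-579,-387,-45,-26.6,-17.4,65.3],
    [-579,-387,-45,-26.6,-17.4,65.3],
    [-579,-387,-45,-26.6,-17.4,65.3]
  ]
}}

```text
clock: 1.9
tool_pos: [0.625, -0.0084, 0.2409]
orientation: [0.684, 0.683, 0.184, 0.181]
force: [0.3, 0.2, 0.2]
width: 0.0866
```

```bash
python3 - <<'E'
from h import *
p,r,o=pose(); print(p,r.as_matrix().round(3),o['q'],o['force'])
d=cap('wrist','w1')
E
```

```text
[ 0.62498913 -0.00843392  0.24087945] [[ 0.001  0.867  0.499]
 [ 1.    -0.002  0.002]
 [ 0.003  0.499 -0.867]] [-0.26388552  0.30621126  1.83205764  0.27324631  0.51285831 -0.46759173] [0.34587035 0.16661623 0.17257123]
```

View pics/w1.png

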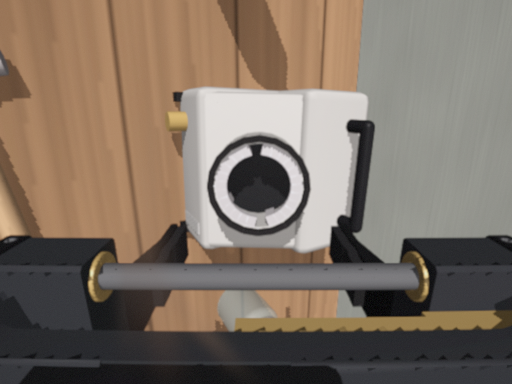

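```bash
python3 - <<'E'
from h import *
d=load('w1'); n=np.array([-.5,0,.866]); n/=np.linalg.norm(n)
c=d['color'][120:245,200:320,::-1]; cv2.imwrite('pics/w1c.png',cv2.resize(c,None,fx=4.8,fy=4.8,interpolation=cv2.INTER_CUBIC))
# fit circle: seal dark outer edge & bore on plane; rectify plane coordinates
ey=np.array([0,1,0.]); ex=np.cross(ey,n)
P=cloud(d); Q=P[130:240,205:315]; h=Q@n; col=d['color'][130:240,205:315].max(2)
I=(h>-.212)&(h<-.19); q=Q[I]; u,s_,vv=np.linalg.svd(q-q.mean(0)); print('normal',vv[2], 'h',np.median(q@n),'hdark',np.median(h[I&(col<70)]),'hbright',np.median(h[I&(col>170)]))
uv=np.c_[q@ex,q@ey]; (cx,cy),r=cv2.minEnclosingCircle(uv.astype(np.float32)); print(cx,cy,r,(uv.max(0)+uv.min(0))/2,uv.max(0)-uv.min(0))
E
```

```text
normal [-0.50058199  0.00708251  0.86566016] h -0.2032060747410735 hdark -0.19903341612631342 hbright -0.20400088505420938
0.6622563004493713 -0.010338995605707169 0.05253232643008232 [ 0.66218351 -0.01068894] [0.1043677 0.1041089]
```

View pics/w1c.png

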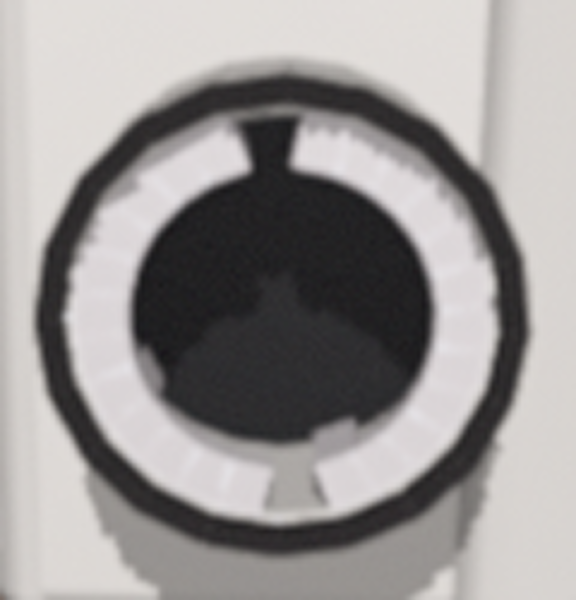

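```bash
python3 - <<'E'
from h import *
d=load('w1'); n=np.array([-.5,0,.866]); n/=np.linalg.norm(n); ey=np.array([0,1,0.]); ex=np.cross(ey,n)
px=np.array([[240,124],[298,117],[250,172],[290,165],[265,508],[325,502],[270,462],[315,458],[133,315],[433,310],[285,175]])/4.8+[200-.4,120-.4]
r=rays(d,px); o=d['origin']; k=(-.2035-o@n)/(r@n); P=o+r*k[:,None]
uv=np.c_[P@ex,P@ey]-[.6622,-.0105]
print(np.c_[uv*1000,np.hypot(*uv.T)*1000,np.degrees(np.arctan2(uv[:,1],uv[:,0]))].round(1))
E
```

```text
[[ -8.5  42.2  43.1 101.5]
 [  3.3  43.6  43.7  85.7]
 [ -6.6  32.3  33.  101.5]
 [  1.7  33.7  33.8  87.2]
 [ -4.  -42.8  43.  -95.3]
 [  9.3 -41.4  42.4 -77.3]
 [ -2.8 -31.8  32.  -95. ]
 [  7.1 -30.9  31.7 -77.1]
 [-31.8   1.7  31.8 176.9]
 [ 32.    2.7  32.1   4.8]
 [  0.6  31.7  31.7  88.9]]
```

```bash
python3 - <<'E'
from h import *
p,R0,o=pose(); a=np.radians(110.7)
Rt=toolR([0,0,-1],[np.cos(a),np.sin(a),0])
print(delta(p,R0,p+[-.06,-.05,.08],R0), delta(p,R0,[.494,-.319,.18],Rt))
E
```

```text
[-49.7 -12.  -99.4   0.    0.    0. ] [-311.4 -143.8  -13.    29.7    5.2  -20.2]
```

Call:
{"fn": "carry_out", "kwargs": {
  "moves": [
    [-25,-6,-50,0,0,0],
    [-60,-20,-90,6,1,-4],
    [-110,-40,-100,12,2,-8],
    [-160,-65,-100,18,3,-12],
    [-210,-95,-80,24,4,-16],
    [-260,-120,-50,29.7,5.2,-20.2],
    [-311.4,-143.8,-13,29.7,5.2,-20.2],
    [-311.4,-143.8,-13,29.7,5.2,-20.2],
    [-311.4,-143.8,-13,29.7,5.2,-20.2],
    [-311.4,-143.8,-13,29.7,5.2,-20.2]
  ]
}}

```text
clock: 3.2
tool_pos: [0.4956, -0.3184, 0.182]
orientation: [0.568, 0.823, -0.0, 0.002]
force: [0.7, 0.6, -0.6]
width: 0.0872
```

```bash
python3 - <<'E'
from h import *
p,r,o=pose(); print(p,r.as_matrix().round(3),o['q'],o['force'])
d=cap('wrist','w2'); P=cloud(d); c=d['color'].max(2)
print(proj(d,[.494,-.319,.06]))
Q=P[:230][ (c[:230]<70)]; z=Q[:,2]; k=(np.hypot(Q[:,0]-.494,Q[:,1]+.319)<.07)
D=Q[k&(z>.034)&(z<.045)][:,:2].astype(np.float32); print(len(D),cv2.minEnclosingCircle(D),D.min(0),D.max(0))
H=Q[k&(z>.06)]; w,v=np.linalg.eigh(np.cov(H[:,:2].T)); print(len(H),H.mean(0),H.max(0),np.degrees(np.arctan2(v[1,1],v[0,1])),np.sqrt(12*w))
E
```

```text
[ 0.49560162 -0.3184337   0.1820228 ] [[-0.354  0.935  0.003]
 [ 0.935  0.354 -0.003]
 [-0.003  0.002 -1.   ]] [-7.60679797e-01  4.94428813e-01  1.54393448e+00  3.95628031e-05
  1.09937814e+00 -1.12236233e+00] [ 0.6848995   0.63457658 -0.61494222]
[[256.28740689 178.73127759]]
4854 ((0.4938008785247803, -0.3198693096637726), 0.0518174022436142) [ 0.4431513 -0.3710193] [ 0.5449014  -0.26879954]
1239 [ 0.49282778 -0.31520981  0.09075121] [ 0.53969464 -0.27699459  0.21781819] 111.20769746835354 [0.04994543 0.08355408]
```

View pics/w2.png

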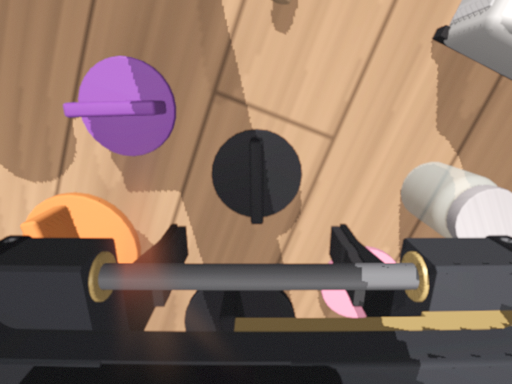

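Call:
{"fn": "carry_out", "kwargs": {
  "moves": [
    [0,0,40,0,0,0],
    [0,-1,80,0,0,0],
    [0,-1,110,0,0,0],
    [0,-1,125,0,0,0],
    [0,-1,125,0,0,0],
    [0,-1,125,0,0,0]
  ]
}}

```text
clock: 4.0
tool_pos: [0.4951, -0.321, 0.0567]
orientation: [0.569, 0.822, -0.0, 0.002]
force: [0.3, -0.0, 0.5]
width: 0.0871
```

```bash
python3 - <<'E'
from h import *
p,r,o=pose(); print(p,o['force'],r.inv().apply([.4942-p[0],-.3193-p[1],.045-p[2]])*1000)
d=cap('wrist','w3')
E
```

```text
[ 0.49506627 -0.32098075  0.05669346] [ 0.27773179 -0.00923517  0.53761672] [ 1.92614431 -0.23834274 11.68526864]
```

View pics/w3.png

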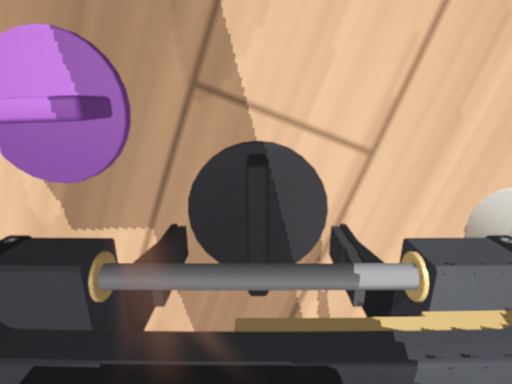

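Call:
{"fn": "carry_out", "kwargs": {
  "moves": [
    [1,0,6,0,0,0],
    [2,0,11.5,0,0,0],
    [2,0,11.5,0,0,0],
    [2,0,11.5,0,0,0]
  ]
}}

```text
clock: 4.55
tool_pos: [0.4933, -0.3185, 0.0436]
orientation: [0.569, 0.822, -0.0, 0.001]
force: [-0.1, -0.4, -0.1]
width: 0.0869
```

Call:
{"fn": "carry_out", "kwargs": {
  "moves": [
    [0,0,0,0,0,0],
    [0,0,0,0,0,0],
    [0,0,0,0,0,0],
    [0,0,0,0,0,0],
    [0,0,0,0,0,0],
    [0,0,0,0,0,0],
    [0,0,0,0,0,0]
  ],
  "hand": 0
}}

```text
clock: 5.42
tool_pos: [0.4934, -0.3185, 0.0437]
orientation: [0.569, 0.822, -0.0, 0.001]
force: [0.1, -0.6, 0.5]
width: 0.0249
```

```bash
python3 - <<'E'
from h import *
p,r,o=pose(); print(p,r.as_matrix().round(3).tolist(),o['force'],o['ft_torque'],o['width'],r.inv().apply([.4942-p[0],-.3193-p[1],.06-p[2]])*1000)
E
```

```text
[ 0.49335354 -0.31850494  0.043705  ] [[-0.352, 0.936, 0.001], [0.936, 0.352, -0.001], [-0.002, 0.0, -1.0]] [ 0.09278966 -0.59505703  0.47847689] [-0.10276322  0.03042204  0.01662901] 0.024939819242256696 [ -1.06658436   0.51964528 -16.29318722]
```

Fingers still closing.

Call:
{"fn": "carry_out", "kwargs": {
  "moves": [
    [0,0,0,0,0,0],
    [0,0,0,0,0,0],
    [0,0,0,0,0,0],
    [0,0,0,0,0,0]
  ]
}}

```text
clock: 5.92
tool_pos: [0.4934, -0.3185, 0.0437]
orientation: [0.569, 0.822, -0.0, 0.001]
force: [-0.0, -0.2, -0.2]
width: 0.0139
```

Call:
{"fn": "carry_out", "kwargs": {
  "moves": [
    [0,0,-10,0,0,0],
    [0,0,-40,0,0,0],
    [0,0,-80,0,0,0],
    [0,0,-130,0,0,0],
    [0,0,-180,0,0,0],
    [0,0,-220,0,0,0],
    [0,0,-220,0,0,0],
    [0,0,-220,0,0,0]
  ]
}}

```text
clock: 6.92
tool_pos: [0.4921, -0.3173, 0.2625]
orientation: [0.569, 0.822, -0.0, -0.001]
force: [-0.6, 0.5, -2.8]
width: 0.0134
```

```bash
python3 - <<'E'
from h import *
p,r,o=pose(); print(p,r.as_matrix().round(3).tolist(),o['force'],o['ft_torque'],o['width'])
d=cap('scene','s2');u=proj(d,p)[0].astype(int); print(u)
x,y=u; c=d['color'][max(0,y-60):y+60,max(0,x-80):x+80,::-1]; cv2.imwrite('pics/s2c.png',cv2.resize(c,None,fx=5,fy=5,interpolation=cv2.INTER_CUBIC))
E
```

```text
[ 0.49207728 -0.31727197  0.26252692] [[-0.352, 0.936, -0.001], [0.936, 0.352, 0.001], [0.001, -0.001, -1.0]] [-0.55943851  0.53117761 -2.75277528] [-0.01931008  0.07249805  0.04137551] 0.013444232456307329
[178 201]
```

View pics/s2c.png

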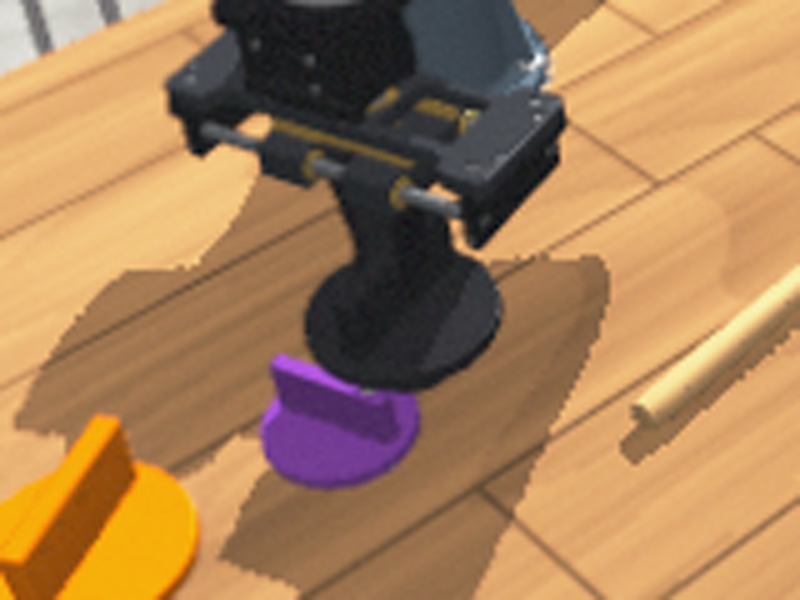

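```bash
python3 - <<'E'
from h import *
p,r,o=pose()
for nm in('scene','wrist'):
    d=load('s2') if nm=='scene' else cap('wrist','w4'); P=cloud(d); c=d['color'].max(2)
    T=r.inv().apply((P.reshape(-1,3)-p)); k=(c.reshape(-1)<90)&(np.hypot(T[:,0],T[:,1])<.07)&(abs(T[:,2]-.004)<.006)
    Q=T[k]; (cc,rr)=cv2.minEnclosingCircle(Q[:,:2].astype(np.float32)); print(nm,k.sum(),'z',np.median(Q[:,2]),cc,rr,Q.min(0),Q.max(0))
    A=np.c_[Q[:,:2],np.ones(len(Q))]; print('tilt',np.linalg.lstsq(A,Q[:,2],rcond=None)[0])
E
```

```text
scene 567 z 0.002628248595062661 (-0.001180782332085073, 0.0006317945080809295) 0.05432388186454773 [-0.05446002 -0.05121957 -0.00198408] [0.04882749 0.05262013 0.0097605 ]
tilt [-0.01718956  0.01021634  0.00246607]
wrist 8532 z 0.0034485205024714543 (-0.00019955943571403623, -0.00020119007967878133) 0.051734622567892075 [-0.01929256 -0.05183581 -0.00197953] [0.05092756 0.05132793 0.00995894]
tilt [ 0.00071487 -0.00211359  0.00344441]
```

View pics/w4.png

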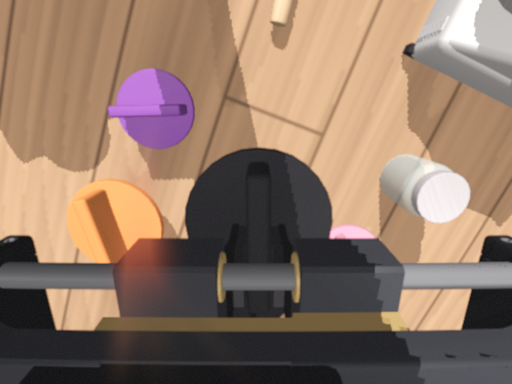

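```bash
cat >> h.py <<'E'
n=np.array([-.5,.004,.866]); n/=np.linalg.norm(n); ey=np.array([.004*.5/.5,1,0.]); ey-=n*(ey@n); ey/=np.linalg.norm(ey); ex=np.cross(ey,n)
rim=np.array([.6755,-.0100,.1551])
def neckpose(h,ang,off=(-.0008,0,-.0164),du=0,dv=0):
    a=np.radians(ang); Rt=toolR(-n,np.cos(a)*ex+np.sin(a)*ey)
    return rim+n*h+ex*du+ey*dv-Rt.apply(off),Rt
E
python3 - <<'E'
from h import *
d=load('scene'); P=cloud(d).reshape(-1,3); T=(P-rim); u,v,h=T@ex,T@ey,T@n
k=(abs(u)<.25)&(abs(v)<.2)&(P[:,2]>.05)
for a,b in((-.25,-.1),(-.1,0),(0,.06),(.06,.1),(.1,.15),(.15,.25)):
    kk=k&(u>a)&(u<b); print(a,b,h[kk].max(),P[kk][h[kk].argmax()])
p,R0,o=pose()
for hh in(.1,.07): 
  q,Rt=neckpose(hh,94); print(q,delta(p,R0,q,Rt),np.degrees((R0.inv()*Rt).magnitude()))
print(delta(p,R0,[.55,-.2,.36],R0))
E
```

```text
Traceback (most recent call last):
ValueError: zero-size array to reduction operation maximum which has no identity
```

```bash
python3 - <<'E'
from h import *
d=load('scene'); P=cloud(d).reshape(-1,3); T=(P-rim); u,v,h=T@ex,T@ey,T@n
k=(abs(u)<.25)&(abs(v)<.2)&(P[:,2]>.05)
for a,b in((-.1,0),(0,.06),(.06,.1),(.1,.15),(.15,.25)):
    kk=k&(u>a)&(u<b)
    if kk.any(): print(a,b,h[kk].max(),P[kk][h[kk].argmax()])
p,R0,o=pose()
for hh in(.1,.07): 
  q,Rt=neckpose(hh,94); print(q,delta(p,R0,q,Rt),np.degrees((R0.inv()*Rt).magnitude()))
print(delta(p,R0,[.55,-.2,.36],R0))
E
```

```text
-0.1 0 0.006444974626096602 [ 0.62933824 -0.02359065  0.13595262]
0 0.06 0.006613085824788397 [0.71272786 0.00703929 0.18415169]
0.06 0.1 -0.038094882371072426 [ 0.74617189 -0.09049987  0.1522866 ]
0.1 0.15 -0.036429337042851936 [0.80102885 0.01316988 0.1854036 ]
[ 0.63365508 -0.00886736  0.22746933] [238.5 241.3  34.3 -29.5  -6.7  16.4] 34.44090680285757
[ 0.64865529 -0.00898736  0.20148896] [233.  255.3  60.2 -29.5  -6.7  16.4] 34.44090680285757
[ 89.4  95.5 -98.5   0.    0.    0. ]
```

Call:
{"fn": "carry_out", "kwargs": {
  "moves": [
    [35,35,-25,-4,-1,2],
    [70,70,-50,-9,-2,5],
    [105,105,-60,-14,-3,8],
    [140,140,-50,-19,-4,11],
    [170,170,-30,-24,-5.5,14],
    [200,200,-10,-29.5,-6.7,16.4],
    [225,225,15,-29.5,-6.7,16.4],
    [238.5,241.3,34.3,-29.5,-6.7,16.4],
    [238.5,241.3,34.3,-29.5,-6.7,16.4],
    [238.5,241.3,34.3,-29.5,-6.7,16.4],
    [238.5,241.3,34.3,-29.5,-6.7,16.4]
  ]
}}

```text
clock: 8.4
tool_pos: [0.6352, -0.0111, 0.2297]
orientation: [0.66, 0.705, 0.176, 0.193]
force: [-0.3, 0.3, -2.2]
width: 0.0136
```

```bash
python3 - <<'E'
from h import *
p,r,o=pose(); print(p,o['force'],o['ft_torque'],o['width'],o['q'])
q,Rt=neckpose(.1,94); print(delta(p,r,q,Rt))
d=cap('scene','s3'); P=cloud(d); c=d['color'].max(2)
T=r.inv().apply((P.reshape(-1,3)-p)); k=(c.reshape(-1)<90)&(np.hypot(T[:,0],T[:,1])<.06)&(abs(T[:,2]-.003)<.015)
Q=T[k]; print(np.median(Q[:,2]),cv2.minEnclosingCircle(Q[:,:2].astype(np.float32)))
x0,y0=240,130;cc=d['color'][y0:y0+110,x0:x0+140,::-1]; cv2.imwrite('pics/s3c.png',cv2.resize(cc,None,fx=5,fy=5,interpolation=cv2.INTER_CUBIC))
E
```

```text
[ 0.63521808 -0.01114211  0.22972831] [-0.3133061   0.30203435 -2.2464149 ] [-0.11778103  0.61538956  0.01795683] 0.01359104504716586 [-0.25803239  0.33589347  1.82724835  0.2675836   0.47823895 -0.53048693]
[ 2.4 -2.3  1.1  0.2  0.2  0.1]
0.0026232759538821634 ((-0.0039529516361653805, 0.003378880675882101), 0.052536990493535995)
```

View pics/s3c.png

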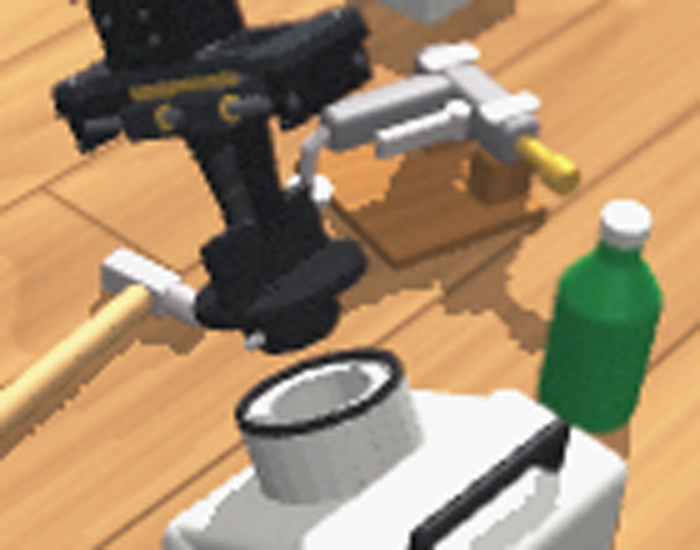

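Call:
{"fn": "carry_out", "kwargs": {
  "moves": [
    [2.4,-2.3,10,0,0,0],
    [2.4,-2.3,22,0,0,0],
    [2.4,-2.3,26,0,0,0],
    [2.4,-2.3,26,0,0,0],
    [2.4,-2.3,26,0,0,0]
  ]
}}

```text
clock: 9.07
tool_pos: [0.6461, -0.008, 0.2054]
orientation: [0.659, 0.705, 0.176, 0.192]
force: [0.2, 0.7, -2.2]
width: 0.0134
```

```bash
python3 - <<'E'
from h import *
p,r,o=pose(); print(p,o['force'],o['ft_torque'])
q,Rt=neckpose(.075,94); print(delta(p,r,q,Rt))
d=cap('wrist','w5')
E
```

```text
[ 0.64611045 -0.00801233  0.2054248 ] [ 0.22055283  0.73862569 -2.16102103] [-0.06164298  0.58954171 -0.00519566]
[-1.   0.2 -0.3  0.2  0.1  0.1]
```

View pics/w5.png

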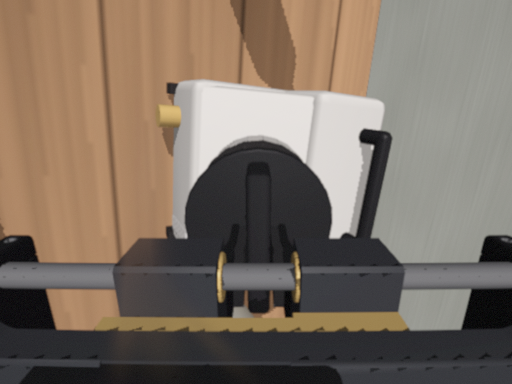

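Call:
{"fn": "carry_out", "kwargs": {
  "moves": [
    [-0.8,0.2,5,0.2,0,0],
    [-0.8,0.2,10,0.2,0,0],
    [-0.8,0.2,15,0.2,0,0],
    [-0.8,0.2,19,0.2,0,0],
    [-0.8,0.2,21,0.2,0,0],
    [-0.8,0.2,21,0.2,0,0]
  ]
}}

```text
clock: 9.88
tool_pos: [0.6568, -0.0089, 0.1871]
orientation: [0.66, 0.706, 0.174, 0.191]
force: [0.4, 0.5, -1.4]
width: 0.0137
```

```bash
cat > st.py <<'E'
from h import *
import sys
h,a=float(sys.argv[1]),float(sys.argv[2])
p,r,o=pose(); hc=p+r.apply([-.0008,0,-.0164]); T=hc-rim; x=r.as_matrix()[:,0]
print('h',T@n*1e3,'uv',T@ex*1e3,T@ey*1e3,'ang',np.degrees(np.arctan2(x@ey,x@ex)))
F=o['force'];print('F ex,ey,n',F@ex,F@ey,F@n,'M',o['ft_torque']@ex,o['ft_torque']@ey,o['ft_torque']@n,'w',o['width'],'q6',o['q'][5],o['clock'])
q,Rt=neckpose(h/1e3,a); print('delta',delta(p,r,q,Rt))
E
python3 st.py 50 94
```

```text
h 53.51608338090448 uv -0.12285274668384638 0.18063057513056127 ang 94.13220445325207
F ex,ey,n -0.3699343169829354 0.5288918575417924 -1.3639412298900884 M -0.07511348737437919 0.5582027712017281 0.09772417016617033 w 0.013653160398063404 q6 -0.5550688073562724 9.875
delta [-0.1  0.1  3.5 -0.   0.1  0.1]
```

Call:
{"fn": "carry_out", "kwargs": {
  "moves": [
    [0,0,3,0,0,0],
    [0,0,5,0,0,0],
    [0,0,7,0,0,0],
    [0,0,7,0,0,0]
  ]
}}

```text
clock: 10.38
tool_pos: [0.6603, -0.009, 0.1811]
orientation: [0.66, 0.705, 0.174, 0.191]
force: [0.2, -0.2, -2.5]
width: 0.0135
```

```bash
python3 st.py 36 94
```

```text
h 46.53976059624444 uv -0.09206044509735972 0.12238194130519614 ang 94.12664218089634
F ex,ey,n -1.0825578796160313 -0.16093319726259725 -2.2335534169149147 M 0.005370995657888088 0.5148515057304643 0.038014811268992324 w 0.013490113590753207 q6 -0.5606254580098848 10.375
delta [-0.1  0.1 10.5 -0.   0.1  0.1]
```

Call:
{"fn": "carry_out", "kwargs": {
  "moves": [
    [0,0,4,0,0,0],
    [0,0,8,0,0,0],
    [0,0,11,0,0,0],
    [0,0,11.5,0,0,0],
    [0,0,11.5,0,0,0]
  ]
}}

```text
clock: 11.0
tool_pos: [0.6661, -0.0091, 0.1713]
orientation: [0.66, 0.705, 0.174, 0.191]
force: [0.9, -0.1, -1.7]
width: 0.0136
```

```bash
python3 st.py 34.5 94
```

```text
h 35.13304686719653 uv 0.061156379737664635 0.08942121675928236 ang 94.12940423679102
F ex,ey,n -0.10322088519833494 -0.136893460178907 -1.9263269707090491 M -0.1027738573817076 0.6130774496388074 -0.0177015835820392 w 0.01355265099170091 q6 -0.5702660069318922 11.0
delta [-0.  -0.1  0.6 -0.   0.1  0.1]
```

Call:
{"fn": "carry_out", "kwargs": {
  "moves": [
    [0,0,0.7,0,0,0],
    [0,0.1,0.8,0,0,4],
    [0,0.1,0.9,0,0,8],
    [0,0.2,1.0,0,0,12],
    [0,0.2,1.3,0,0,16],
    [0,0.3,1.7,0,0,20],
    [0,0.3,1.7,0,0,20]
  ]
}}

```text
clock: 11.88
tool_pos: [0.6672, -0.009, 0.1702]
orientation: [0.772, 0.58, 0.205, 0.158]
force: [-0.7, 0.7, -1.4]
width: 0.0137
```

```bash
python3 st.py 34 72
```

```text
h 33.645553641820214 uv 0.13220398913569265 0.23742915162444392 ang 74.17022563308791
F ex,ey,n -1.3140635941858099 0.7161754328070276 -0.8359509355841046 M -0.04840327887687944 0.5908633756603283 0.03134421253696786 w 0.013679776733854917 q6 -0.22241954155817634 11.875
delta [-0.2 -0.  -0.4  0.   0.1  2.2]
```

Call:
{"fn": "carry_out", "kwargs": {
  "moves": [
    [0,0,0.2,0,0,4],
    [0,0.1,0.5,0,0,8],
    [0,0.1,0.7,0,0,12],
    [0,0.1,0.9,0,0,16],
    [0,0.2,1.2,0,0,20],
    [-0.1,0.2,1.5,0,0,24],
    [-0.1,0.2,1.7,0,0,28],
    [-0.1,0.2,1.7,0,0,28]
  ]
}}

```text
clock: 12.88
tool_pos: [0.668, -0.0092, 0.1682]
orientation: [0.889, 0.378, 0.236, 0.104]
force: [2.4, 0.5, -5.8]
width: 0.0134
```

```bash
python3 st.py 32 40
```

```text
h 31.462932507472132 uv -0.4998997927781277 0.20022267612328318 ang 46.34940283882187
F ex,ey,n -0.8272904052060119 0.4781998278356944 -6.271775083946087 M -0.05973300333035636 0.6171132870693409 0.49024508000610983 w 0.013436320887934797 q6 0.2625980616359377 12.875
delta [ 0.2  0.6 -0.5  0.1  0.1  6.3]
```

Call:
{"fn": "carry_out", "kwargs": {
  "moves": [
    [0,0,0,0,0,3],
    [0,0.1,0,0,0,6],
    [0,0.1,0,0,0,8],
    [0,0.1,0,0,0,10],
    [0,0.1,0,0,0,10]
  ]
}}

```text
clock: 13.5
tool_pos: [0.6679, -0.0091, 0.1684]
orientation: [0.919, 0.298, 0.245, 0.083]
force: [1.9, 1.6, -6.1]
width: 0.0139
```

```bash
python3 st.py 32 40
```

```text
h 31.686507051000916 uv -0.5984225478184064 0.4313529174047994 ang 36.24418767820717
F ex,ey,n -1.3896948523415653 1.6628778835458309 -6.210507543908685 M 0.0331245613005402 0.7826011276108136 0.9368299232525243 w 0.01394320275874365 q6 0.4386959639197262 13.5
delta [ 0.3  0.6 -0.3  0.1  0.1 -3.8]
```

Call:
{"fn": "carry_out", "kwargs": {
  "moves": [
    [0,0,0,0,0,2],
    [0,0,0,0,0,4],
    [0,0,0,0,0,5],
    [0,0,0,0,0,5]
  ]
}}

```text
clock: 14.0
tool_pos: [0.6679, -0.0091, 0.1685]
orientation: [0.931, 0.257, 0.248, 0.072]
force: [1.1, 0.9, -5.9]
width: 0.0155
```

```bash
python3 st.py 32 40; python3 - <<'E'
from h import *
d=cap('wrist','w6')
E
```

```text
h 31.775490872043406 uv -0.5466036655878553 0.48140564064638774 ang 31.158848241656028
F ex,ey,n -1.9717536248101537 0.9557610824020834 -5.628102465979162 M 0.25223539157379005 0.8727916268462728 1.036050029430951 w 0.01551098073522014 q6 0.5269349920143643 14.0
delta [ 0.2  0.5 -0.2  0.1  0.1 -8.8]
```

View pics/w6.png

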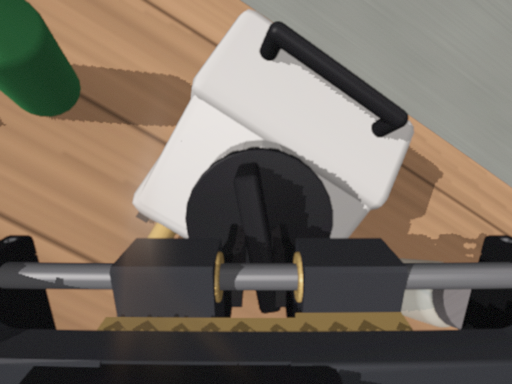

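Call:
{"fn": "carry_out", "kwargs": {
  "moves": [
    [0,0,0,0,0,0],
    [0,0,0,0,0,0],
    [0,0,0,0,0,0],
    [0,0,0,0,0,0],
    [0,0,0,0,0,0],
    [0,0,0,0,0,0]
  ],
  "hand": 60
}}

```text
clock: 14.8
tool_pos: [0.6683, -0.0094, 0.1688]
orientation: [0.931, 0.257, 0.249, 0.072]
force: [0.5, -0.3, 0.4]
width: 0.0589
```

Call:
{"fn": "carry_out", "kwargs": {
  "moves": [
    [0,0,-10,0,0,0],
    [0,0,-30,0,0,0],
    [0,0,-60,0,0,0],
    [0,0,-90,0,0,0],
    [0,0,-90,0,0,0],
    [0,0,-90,0,0,0]
  ]
}}

```text
clock: 15.55
tool_pos: [0.6231, -0.0087, 0.2464]
orientation: [0.931, 0.257, 0.249, 0.072]
force: [0.1, -0.4, -0.8]
width: 0.06
```

```bash
python3 - <<'E'
from h import *
p,r,o=pose(); print(p,o['force'],o['width'])
d=cap('wrist','w7'); s=cap('scene','s4')
for nm,d in(('w',d),('s',s)):
    P=cloud(d).reshape(-1,3); c=d['color'].max(2).reshape(-1); T=P-rim; u,v,h=T@ex,T@ey,T@n
    k=(np.hypot(u,v)<.06)&(c<100)
    D=k&(h>.006)&(h<.018); H=k&(h>.03)&(h<.058)
    if nm=='w':
        rows=np.repeat(np.arange(384),512); D&=rows<230; H&=rows<230
    print(nm,'disc h',np.median(h[D])*1e3,D.sum(),cv2.minEnclosingCircle(np.c_[u,v][D].astype(np.float32)))
    q=np.c_[u,v][H]; w,V=np.linalg.eigh(np.cov(q.T)); print('bar',q.mean(0),h[H].max(),np.degrees(np.arctan2(V[1,1],V[0,1])),np.sqrt(12*w))
E
```

```text
[ 0.62312616 -0.00867949  0.24641856] [ 0.11633186 -0.3576397  -0.76674365] 0.06003874435025737
w disc h 11.55352206810845 6461 ((-0.00021136750001460314, -0.00012125055945944041), 0.05250850319862366)
bar [0.00796613 0.00634275] 0.05345741790781464 -138.35033950902522 [0.01433201 0.07469129]
s disc h 12.40646954061811 294 ((0.0015681965742260218, -0.004580613225698471), 0.05339042842388153)
bar [ 0.00351099 -0.00320881] 0.05368522632845475 -138.45419887488953 [0.00816797 0.08889571]
```

View pics/w7.png

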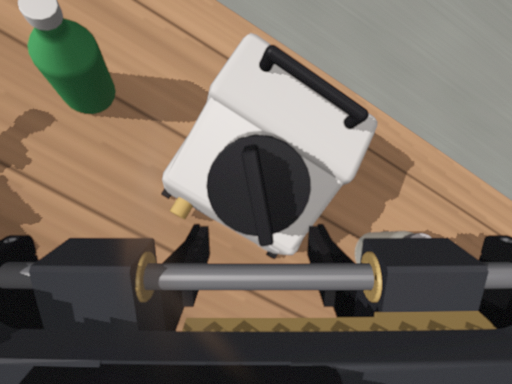

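```bash
python3 - <<'E'
from h import *
for f in('w6','w7'):
    d=load(f); P=cloud(d).reshape(-1,3); c=d['color'].max(2).reshape(-1); T=P-rim; u,v,h=T@ex,T@ey,T@n
    rows=np.repeat(np.arange(384),512)
    H=(np.hypot(u,v)<.06)&(c<100)&(h>.03)&(h<.058)&(rows<225)
    for lo in(.02,.026,.03):
        K=H&(np.hypot(u,v)>lo); q=np.c_[u,v][K]; m=q.mean(0); w,V=np.linalg.eigh(np.cov(q.T)); print(f,lo,K.sum(),m,np.degrees(np.arctan2(V[1,1],V[0,1]))%180,np.degrees(np.arctan2(m[1],m[0])))
E
python3 st.py 30 41.6
```

```text
w6 0.02 1315 [0.02571413 0.02174128] 40.25820544339072 40.21450303730922
w6 0.026 1046 [0.02792015 0.02358147] 41.95970569850479 40.18457481116192
w6 0.03 855 [0.02939486 0.02490043] 41.32872593726657 40.26798783770586
w7 0.02 604 [0.0204249  0.01715827] 42.612056877998924 40.0324864734139
w7 0.026 417 [0.02688837 0.02304103] 44.87017451768156 40.59374017092863
w7 0.03 339 [0.02838727 0.02427214] 47.07066023210047 40.53163303580027
h 120.9288312017861 uv -0.9274513418634014 0.536793646659959 ang 31.113843435131443
F ex,ey,n 0.1961325860444869 -0.23065193478818602 0.326601108431937 M -0.11483847600188254 0.41274170650332875 0.07756053930964657 w 0.06014945802039608 q6 0.5884131747622647 15.65
delta [  0.8   0.7  90.9   0.    0.2 -10.5]
```

```bash
python3 - <<'E'
from h import *
t=load('top'); s=load('scene')
Pt=cloud(t)
for uv in [(125,218),(134,222),(146,229),(124,211),(135,214),(147,218),(112,225),(118,205),(158,235),(150,205),(120,228),(160,207)]:
    u,v=uv; print(uv,Pt[v,u].round(3),t['color'][v,u])
d=t;c=d['color'][185:245,95:170,::-1]; cv2.imwrite('pics/g.png',cv2.resize(c,None,fx=10,fy=10,interpolation=cv2.INTER_CUBIC))
z=Pt[190:245,95:170,2].copy(); z[np.isnan(z)]=0; g=(np.clip(z,0,.12)/.12*255).astype(np.uint8); cv2.imwrite('pics/gz.png',cv2.resize(g,None,fx=10,fy=10,interpolation=cv2.INTER_NEAREST))
E
```

```text
(125, 218) [0.484 0.397 0.011] [106  82  70]
(134, 222) [0.464 0.342 0.085] [111 100  99]
(146, 229) [0.442 0.3   0.093] [156 150 152]
(124, 211) [0.497 0.375 0.087] [212 199 198]
(135, 214) [0.489 0.34  0.085] [213 199 198]
(147, 218) [0.477 0.302 0.085] [161 150 149]
(112, 225) [0.452 0.405 0.099] [211 198 196]
(118, 205) [0.515 0.393 0.094] [159 152 155]
(158, 235) [0.426 0.27  0.064] [106 101 100]
(150, 205) [0.528 0.316 0.015] [123  82  50]
(120, 228) [0.447 0.395 0.055] [85 63 51]
(160, 207) [0.522 0.282 0.016] [124  83  52]
```

View pics/g.png

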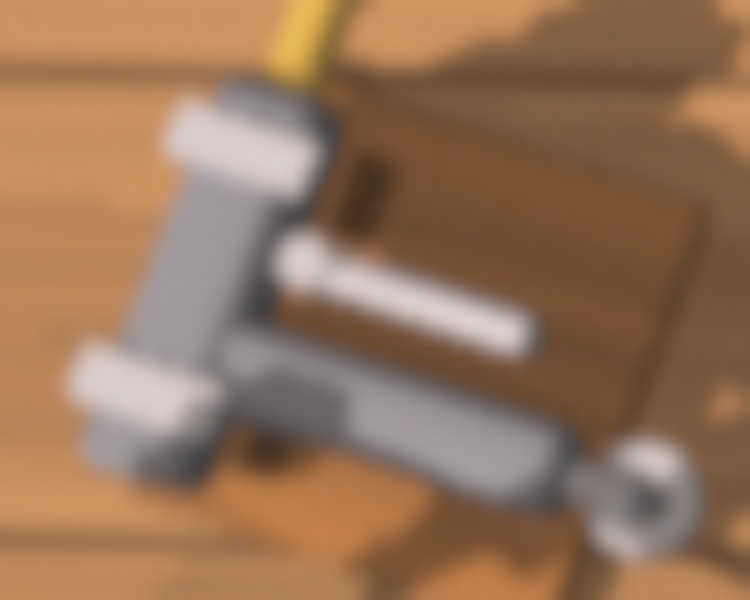

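View pics/gz.png

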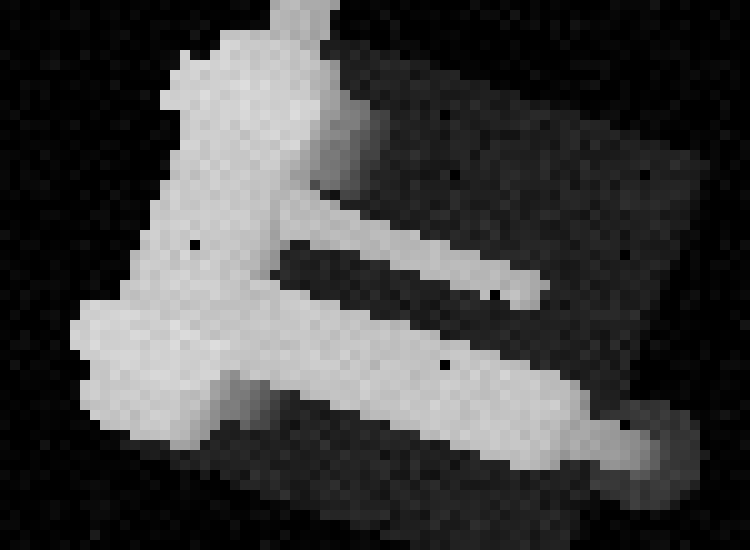

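```bash
python3 - <<'E'
from h import *
t=load('top'); P=cloud(t)[190:245,95:170]
# masks by crop cells (gz /10)
rr,cc=np.mgrid[0:55,0:75]
top=P[...,2]>.07
tr=top&(cc>=33)&(cc<=55)&(rr<31)&(rr>=18)&(rr< 25+ (cc-30)*0.27)
gr=top&(cc>=27)&(cc<=56)&(rr>=27+(cc-27)*.3)&(rr<48)
for nm,m in(('tr',tr),('gr',gr)):
    Q=P[m][:,:2]; w,V=np.linalg.eigh(np.cov(Q.T)); v=V[:,1]*np.sign(V[1,1]); print(nm,m.sum(),Q.mean(0),P[m][:,2].mean(),'dir',np.degrees(np.arctan2(v[1],v[0])),np.sqrt(12*w))
    a=np.radians(105); 
yd=None
Q=P[tr][:,:2]; w,V=np.linalg.eigh(np.cov(Q.T)); v=V[:,1]*np.sign(V[1,1])
Qg=P[gr][:,:2]; w,V=np.linalg.eigh(np.cov(Qg.T)); vg=V[:,1]*np.sign(V[1,1])
y=(v+vg);y/=np.linalg.norm(y); x=np.array([y[1],-y[0]]); print('y',y,'x',x)
for nm,m in(('tr',tr),('gr',gr)):
    q=P[m]; print(nm,np.percentile(q[:,:2]@x,[1,5,50,95,99]),np.percentile(q[:,:2]@y,[1,99]),np.percentile(q[:,2],[50,98]))
b=P[top&(cc>14)&(cc<34)]; 
B=b[(b[:,2]>.085)]; bx=B[:,:2]@x; by=B[:,:2]@y
# barrel lower face
for lo in np.arange(bx.min(),bx.max(),.015):
    k=(bx>=lo)&(bx<lo+.015); print(round(lo,3),k.sum(),by[k].min().round(3),by[k].max().round(3))
E
```

```text
tr 85 [0.48439678 0.33078939] 0.08576936705987291 dir 72.6828051076922 [0.01189157 0.07142607]
gr 310 [0.44574889 0.33115926] 0.09152755188877067 dir 72.01954184552235 [0.03025574 0.09777645]
y [0.30318207 0.95293265] x [ 0.95293265 -0.30318207]
tr [0.35555722 0.35592442 0.36137212 0.36653286 0.36706376] [0.43027887 0.49720576] [0.08596648 0.09050583]
gr [0.3091614  0.31072549 0.32438108 0.33782536 0.33944882] [0.40564224 0.50116   ] [0.09199181 0.09784123]
0.283 22 0.514 0.526
0.298 50 0.473 0.532
0.313 99 0.475 0.539
0.328 86 0.481 0.543
0.343 61 0.497 0.55
0.358 73 0.493 0.55
0.373 66 0.511 0.557
0.388 63 0.51 0.556
0.403 27 0.519 0.549
0.418 3 0.53 0.537
```

```bash
python3 - <<'E'
from h import *
p,R0,o=pose(); a=np.radians(72.5)
Rt=toolR([0,0,-1],[np.cos(a),np.sin(a),0])
print(delta(p,R0,p+[-.08,.02,.1],R0),delta(p,R0,[.48,.2,.32],Rt), delta(p,R0,[.449,.321,.18],Rt))
E
```

```text
[  -6.9  -26.5 -126.7    0.     0.     0. ] [  32.3 -222.9 -137.1   24.2  -18.7  -40.7] [  11.9 -376.9  -31.9   24.2  -18.7  -40.7]
```

Call:
{"fn": "carry_out", "kwargs": {
  "moves": [
    [-3,-15,-55,0,0,0],
    [-6,-30,-110,0,0,0],
    [0,-70,-130,4,-3,-8],
    [8,-110,-140,8,-6,-15],
    [15,-150,-140,13,-10,-22],
    [25,-190,-140,18,-14,-30],
    [32,-223,-137,24.2,-18.7,-40.7],
    [28,-270,-120,24.2,-18.7,-40.7],
    [20,-320,-85,24.2,-18.7,-40.7],
    [12,-377,-32,24.2,-18.7,-40.7],
    [12,-377,-32,24.2,-18.7,-40.7],
    [12,-377,-32,24.2,-18.7,-40.7],
    [12,-377,-32,24.2,-18.7,-40.7]
  ],
  "hand": 87
}}

```text
clock: 17.27
tool_pos: [0.451, 0.3206, 0.1823]
orientation: [0.807, 0.591, 0.002, 0.001]
force: [1.0, -0.1, 0.2]
width: 0.087
```

```bash
python3 - <<'E'
from h import *
p,r,o=pose(); print(p,r.as_matrix().round(3).tolist(),o['q'],o['width'])
d=cap('wrist','w8'); P=cloud(d)
c=d['color'][:240,:,::-1].copy(); cv2.imwrite('pics/w8.png',d['color'][:,:,::-1])
E
```

```text
[0.45103621 0.3206361  0.18231464] [[0.302, 0.953, 0.004], [0.953, -0.302, -0.0], [0.001, 0.004, -1.0]] [ 0.41709978  0.44777123  1.63218246 -0.00198236  1.05776509  0.72463153] 0.08700353606841446
```

View pics/w8.png

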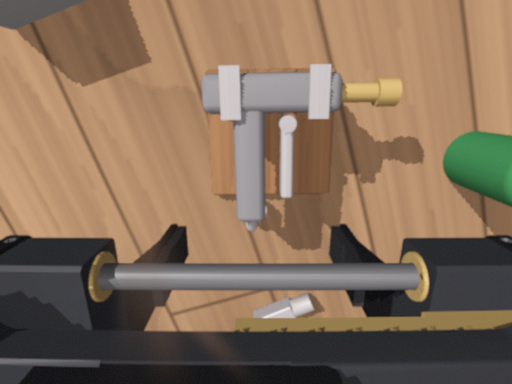

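```bash
python3 - <<'E'
from h import *
d=load('w8'); P=cloud(d); p,r,o=pose(); M=r.as_matrix(); x=M[:2,1]; y=M[:2,0]
def st(nm,r0,r1,c0,c1,zlo,zhi):
    q=P[r0:r1,c0:c1].reshape(-1,3); q=q[(q[:,2]>zlo)&(q[:,2]<zhi)]; print(nm,len(q),'x',np.percentile(q[:,:2]@x,[1,50,99]).round(4),'y',np.percentile(q[:,:2]@y,[1,99]).round(4),'z',np.percentile(q[:,2],[5,50,95]).round(3))
    return q
st('grip',150,215,228,270,.08,.12); st('trig',140,205,276,300,.075,.1); st('trigmid',160,195,276,300,.075,.1);st('barrel',60,125,250,305,.085,.12); st('barrel_low',60,125,270,280,.03,.12)
for m,(r0,r1,c0,c1) in(('g',(130,212,228,270)),('t',(140,200,276,300))):
    q=P[r0:r1,c0:c1].reshape(-1,3); q=q[(q[:,2]>.078)][:,:2]; w,V=np.linalg.eigh(np.cov(q.T)); v=V[:,1]*np.sign(V[1,1]); print(m,np.degrees(np.arctan2(*v[::-1])))
print('tcp',p[:2]@x,p[:2]@y)
E
```

```text
grip 1919 x [0.311  0.3257 0.3406] y [0.4138 0.479 ] z [0.087 0.092 0.093]
trig 705 x [0.3562 0.362  0.3683] y [0.4308 0.4878] z [0.083 0.086 0.087]
trigmid 424 x [0.3566 0.3621 0.3683] y [0.4329 0.4684] z [0.083 0.086 0.087]
barrel 2560 x [0.3265 0.3505 0.3749] y [0.5034 0.5492] z [0.088 0.094 0.095]
barrel_low 430 x [0.3444 0.3488 0.3542] y [0.5046 0.5493] z [0.087 0.094 0.095]
g 73.55230150560625
t 73.38948923341765
tcp 0.3331360153904378 0.44191258080849594
```

Call:
{"fn": "carry_out", "kwargs": {
  "moves": [
    [-1,1,40,0,0,-0.8],
    [-1,1,80,0,0,-0.8],
    [-1,1,105,0,0,-0.8],
    [-1,1,118,0,0,-0.8],
    [-1,1,123,0,0,-0.8],
    [-1,1,123,0,0,-0.8],
    [-1,1,123,0,0,-0.8]
  ]
}}

```text
clock: 18.2
tool_pos: [0.451, 0.32, 0.0589]
orientation: [0.802, 0.597, 0.001, 0.001]
force: [-0.1, -0.4, -0.2]
width: 0.0873
```

```bash
cat > g.py <<'E'
from h import *
p,r,o=pose(); x=np.array([.953,-.302]); y=np.array([.302,.953])
print('tcp xs %.4f ys %.4f z %.4f'%(p[:2]@x,p[:2]@y,p[2]),o['force'],o['width'],o['clock'])
E
python3 g.py
```

```text
tcp xs 0.3332 ys 0.4412 z 0.0589 [-0.07028179 -0.41929095 -0.23507418] 0.08729227400643011 18.2
```

Call:
{"fn": "carry_out", "kwargs": {
  "moves": [
    [0,-1.5,1,0,0,0],
    [0,-1.5,1,0,0,0],
    [0,-1.5,1,0,0,0],
    [0,-1.5,1,0,0,0],
    [0,-1.5,1,0,0,0],
    [0,-1.5,1,0,0,0],
    [0,-1.5,1,0,0,0],
    [0,-1.5,1,0,0,0],
    [0,-1.5,1,0,0,0],
    [0,-1.5,1,0,0,0]
  ],
  "hand": 0
}}

```text
clock: 19.45
tool_pos: [0.4475, 0.3206, 0.0569]
orientation: [0.803, 0.597, -0.0, -0.0]
force: [-3.9, 3.4, 3.9]
width: 0.0389
```

```bash
python3 g.py; python3 - <<'E'
from h import *
cap('wrist','w9')
E
```

```text
tcp xs 0.3296 ys 0.4407 z 0.0569 [-3.85448326  3.41429857  3.91772618] 0.038858274393153265 19.45
```

View pics/w9.png

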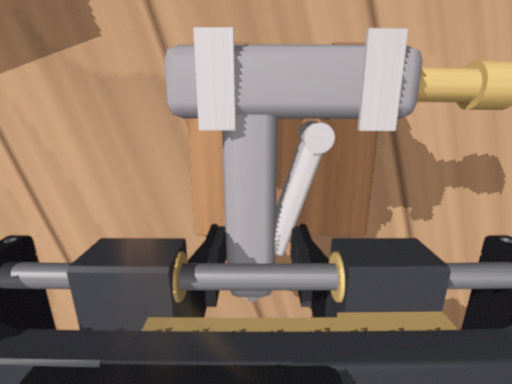

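The wrist view shows the trigger swung against the grip, from about (315,135) to (280,250), roughly 0.30 rad. Releasing.

Call:
{"fn": "carry_out", "kwargs": {
  "moves": [
    [0,0,0,0,0,0],
    [0,0,0,0,0,0],
    [0,0,0,0,0,0],
    [0,2,0,0,0,0],
    [0,2,0,0,0,0],
    [0,3,0,0,0,0],
    [0,3,0,0,0,0],
    [0,3,0,0,0,0]
  ],
  "hand": 87
}}

```text
clock: 20.5
tool_pos: [0.4514, 0.3193, 0.0567]
orientation: [0.802, 0.597, 0.0, 0.001]
force: [0.4, 0.4, -0.0]
width: 0.0868
```

```bash
python3 g.py
```

```text
tcp xs 0.3337 ys 0.4406 z 0.0567 [ 0.41571853  0.42911994 -0.02719688] 0.08683299473520975 20.5
```

Call:
{"fn": "carry_out", "kwargs": {
  "moves": [
    [0,0,-20,0,0,0],
    [0,0,-50,0,0,0],
    [0,0,-90,0,0,0],
    [0,0,-140,0,0,0],
    [0,0,-190,0,0,0],
    [0,0,-190,0,0,0],
    [0,0,-190,0,0,0],
    [0,0,-190,0,0,0]
  ]
}}

```text
clock: 21.5
tool_pos: [0.4501, 0.3188, 0.245]
orientation: [0.802, 0.597, -0.002, 0.0]
force: [-0.2, 0.4, -1.1]
width: 0.0871
```

```bash
python3 g.py; python3 - <<'E'
from h import *
s=cap('scene','s5'); w=cap('wrist','w10')
for d,P in((s,cloud(s).reshape(-1,3)),):
    c=d['color'].max(2).reshape(-1); T=P-rim; u,v,h=T@ex,T@ey,T@n
    k=(np.hypot(u,v)<.06)&(c<100); D=k&(h>.006)&(h<.018); H=k&(h>.03)&(h<.058)
    q=np.c_[u,v][H]; W,V=np.linalg.eigh(np.cov(q.T)); print('disc h',np.median(h[D]),'bar',np.degrees(np.arctan2(V[1,1],V[0,1]))%180)
a=cv2.resize(s['color'][:,:,::-1],(800,600)); cv2.imwrite('pics/s5b.png',a)
E
```

```text
tcp xs 0.3327 ys 0.4398 z 0.2450 [-0.24568295  0.39677808 -1.0610256 ] 0.08709894211897076 21.5
disc h 0.012345633595984604 bar 41.695776624823566
```

View pics/s5b.png

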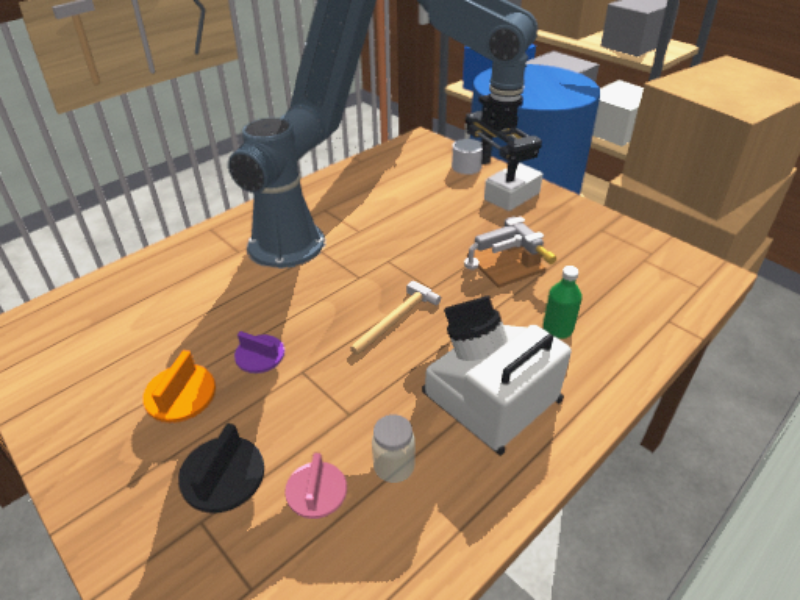

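View pics/w10.png

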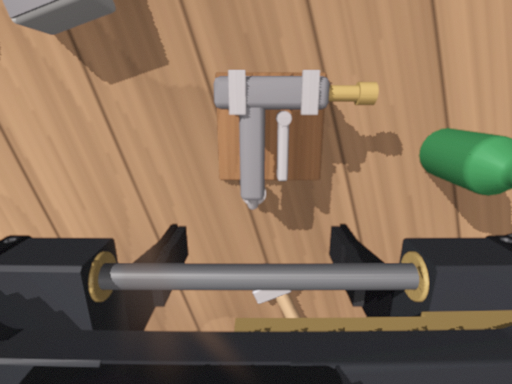

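```bash
python3 -c "
from workcell import manip
print(manip.job_done())"
```

```text
the job is handed in; nothing more can be done
None
```

The job is handed in at about 21.5 s of the 67 s allowed. The small black cap is on the filler neck and tight, and the trigger was squeezed fully and released afterwards.

- **Cap seating:** the pins went through the notches without resistance, at a bar angle of about 94°. I then turned the cap clockwise until it stopped and the fingers slipped round the bar at about 1 N·m. After letting go, the disc top measured 11.6–12.4 mm above the rim; tight is 12 mm.
- **Cap angle:** the bar came to rest at 40–41.7° depending on how I fitted it, so it turned about 52–54°; the stop is at 54°. It read the same again at the end. I did not grip it a second time to retest the stop.
- **Trigger:** with the fingers closed to 39 mm, the wrist picture showed it against the grip at about 0.30 rad. The last picture shows it sprung back.
- **Rest of the scene:** the hammer, jar, bottle and look-alike caps appear where they started. At hand-in the arm was clear of everything, with about 1 N on the wrist sensor.

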